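# Pin the mould slide to the cavity plate

### The job

Crank the handwheel until the slide's pointer stands on the long home mark of the scale. Then take the longest of the three setting pins out of the stand, push it down the slanting bush through the cavity plate into the slide until its head sits fully home on the bush, and let go; leave the two shorter pins in the stand.

Things in the scene. Friction and masses are not known exactly. Their poses are not given: they have to be found in the camera images.
- fixture: Slide-fitting fixture, fixed to the bench: grey base 210 x 190 x 55 mm; on two risers an aluminium cavity plate 100 x 152 mm, underside 134 and top 164 mm above the bench. Origin: centre of the base's underside. x: along the slide's travel, away from the handwheel (which is at the -x end and faces roughly to the robot's right); z up. Screw axis: parallel to x, at y = 0, z = 77 mm.
- bush: Dark steel bush, 30 mm outside, slanting out of the cavity plate. Origin: centre of its upper end face (fixture x -20, z 176 mm), where the pin's head seats. z: bore axis, out of the bore, leaning 25 degrees from vertical to the handwheel side; y = fixture y. Bore 13.5 mm; it goes on as a 14.5 mm bore in the slide block (z 132 to 87 mm), in line when the slide is home within 1.5 mm.
- slide (a joint): Travel of the slide in m: 0 with its pointer exactly on the home mark, negative towards the handwheel. It starts 6 to 11 mm short (negative); ends of travel -0.016 and +0.006. Moves only by the screw (self-locking).
- index (a point): Line at the tip of the slide's pointer, a dark bar 6 mm wide on the slide's end away from the handwheel, on the side away from the robot (fixture x = 70 mm when home, y = -51 mm), 61 mm above the bench.
- home_mark (a point): Middle of the long heavy home line across the white scale (2 mm divisions) fixed to the base beside the pointer (fixture x 70, y -52, z 56 mm); same fixture x as the pointer line when the slide is home.
- handwheel (a joint): Angle of the handwheel in rad about the fixture's x axis; growing = clockwise as seen from the crank handle's side. One turn clockwise moves the slide 5 mm away from the handwheel: slide = 0.005 m x angle / 2 pi. At 0 the handle is at the top. It stays where it is left; turning takes about 3 N at the handle.
- crank_grip (a point): Centre of the black crank handle: a free-spinning sleeve, 16 mm in diameter, 54 mm long, parallel to the fixture's x, standing out from the wheel to the fixture's -x. It circles the screw axis at 32 mm radius, at fixture x = -150 mm, 31 mm in front of the wheel's face (wheel diameter 84 mm); at angle a it is at y = -32 sin a, z = 77 + 32 cos a mm.
- setting_pin: The longest setting pin, steel: shank 12 mm in diameter and 88 mm long with a 7 mm conical nose, then a knurled head 22 mm in diameter and 40 mm tall. Origin: the nose tip; z along the pin towards the head. Stands head up in the stand, loose fit. About 0.18 kg.
- setting_pin_shoulder (a point): Centre of the underside of the longest pin's head, 88 mm from the nose tip. On the bush face when the pin is home.
- mid_pin: Setting pin like the longest but with a 72 mm shank. Origin: nose tip. Stays in the stand.
- short_pin: Setting pin like the longest but with a 56 mm shank. Origin: nose tip. Stays in the stand.
- pin_stand: Wooden stand 180 x 62 x 60 mm, fixed to the bench, three 13 mm holes 50 mm deep, 56 mm apart in a row along its x axis; which pin stands in which hole varies. Origin: centre of its underside.
Not all that is in view belongs to the job. Leave any blue or red look-alike of the setting_pin alone.

How it is judged:
By the outcome, as a careful person would: the job done as asked, in the order asked, and still so for the second after the job is handed in, with the robot touching nothing.
It also fails if it takes over 72 s, if anything falls off the work surface, if the arm or the gripper's body presses on something with over 40 N, if the wrist force passes 120 N, or if a joint passes its speed limit or range.

### The arm

A 7-joint arm with a two-finger parallel gripper is mounted at the origin on the work surface. World frame = base frame: x ahead of the robot, y to its left, z up, the work surface at z = 0. Lengths are in m, angles in rad, forces in N, time in s.
With the tool pointing down it reaches from about 0.4 to 0.85 m from the base axis. Payload 10.4 kg.
Tool frame: the origin (TCP) lies on the centre line of the jaws, within the pads' length; the fingertips stand 11 mm ahead of it and the grasp point (between the pads) lies 8 mm behind it; z points along the fingers, y is the line along which they close (so a half turn about z gives the same grasp; the last joint's range is limited). The gripper opens to 87 mm and grips with 3 to 60 N. Pads are 19 mm wide; open, the fingers measure 117 mm over their backs; the gripper's body (75 mm by 190 mm) begins 51 mm behind the grasp point.
Start: joints at [-0.023, 0.332, -0.065, 1.46, 0.022, 1.35, -0.088], TCP at [0.625, 0, 0.234] pointing down, gripper open.
Joint ranges: [-2.6, 2.6], [-0.5, 2.12], [-1.47, 1.34], [0.16, 2.42], [-1.27, 4.41], [0.06, 2.06], [-2.6, 2.6]. Speed limits (rad/s): [2.22, 2.22, 2.79, 2.79, 3.14, 3.14, 3.14].

### API

Orientations are given as a unit quaternion [x, y, z, w].
In Python, from bench import r gives the robot as it stands.
- The arm moves only by the shell command python3 -m pendant 'ROWS' [OPENING] [FORCE]. ROWS is JSON, a list of rows, each a list of 4 numbers: the shift along the tool's x, y, z in m, then the turn about the tool's z in rad. A call has 1 to 8 rows; each row shifts and turns the commanded pose from where the row before left it, along the tool's axes as they then stand; what a row does not reach is not made up. A row lasts 1/12 s, in which the tool goes at most 41.7 mm and 7.16 degrees, less where a joint would pass 70% of its speed; a pose out of reach is approached as far as the arm can. A call with a gripper value outside its range is refused whole. OPENING is the opening, from 0 (shut) to 1 (fully open), set as the call begins (- or left out, the last holds). The fingers move at their own pace and stop on an object; FORCE is the grip in N (left out, the last holds). Time passes only in rows, so rows that do not move let the fingers close. It gives the time, the measured TCP pose, the force, the opening and the grip force at its end, in the units of the state.
- r.read_state(): the state, without advancing time (a new reading comes with each control period).
- r.camera(name): name is "scene" or "side" or "wrist"; returns a dict with "img" (420x560x3 uint8, red, green, blue), "camera_matrix" (3x3 intrinsics, pixels), "xyz" and "attitude" of the camera in the world. Camera axes: x right, y down, z forward; pixel columns grow to the right and rows downward; lengths in m; the calibration is good to about 2 mm. A picture is of the moment at which its call begins. There is no depth.
- r.close_job(): hands the job in; it is judged then, once.
Trained networks look in the newest picture that a camera, given by its name, has taken for a name from the list of things; names that differ only in an ending like _2 or _b are one class to them, and where a whole thing is asked for, a point or a joint stands for the part that bears it (a point fixed in the world has none). Each returns a list of dicts, best first, with "score" (0 to 1); they miss things now and then, are a little off and sometimes report something else, mostly with a low value. They report only what shows in the picture. A call takes as long as a camera call. They do not tell look-alikes from the thing itself.
- r.outline_of(thing, camera): "mask" (420x560 bool, what is visible of it) and "bbox" ([centre column, centre row, width, height] in pixels, round what is visible of it).
The state is a dict: "time": time; "joint_positions": joint angles; "joint_vel": joint speeds; "joint_torque": joint torques, N m; "ee_pos": TCP position; "eef_rot": TCP orientation; "ft_force": force on the tool from outside, world axes, zero at the start; "torque": the same for the moment, N m; "width": finger opening in m; "grip_force": force on a finger pad.
Only numpy, scipy, OpenCV 4.12 (cv2) and the standard library are available. Lean on these libraries where they do the work, as an engineer would, in place of code of your own. Each camera call takes 0.05 s, during which the arm holds its last target. There are 200 camera calls.

## Working session

There is one attempt and no reset: what is moved stays moved. The work goes in short steps, Python scripts to look and compute and a shell command to move; the robot and the scene stay as the last step left them, time stands still between calls to the robot, and variables do not carry over. Pictures are saved under pics/ and viewed, at most 10 in all, crops included, and the job is handed in when it is done.

```bash
ls; mkdir -p pics; cat > h.py <<'E'
import numpy as np, cv2
from bench import r
from scipy.spatial.transform import Rotation as R
def cam(n):
    c=r.camera(n); 
    return c
def Rc(c):
    a=np.array(c["attitude"],float)
    return a if a.shape==(3,3) else R.from_quat(a).as_matrix()
def proj(c,P):
    P=np.atleast_2d(P); q=(P-np.array(c["xyz"]))@Rc(c); p=q@np.array(c["camera_matrix"]).T
    return p[:,:2]/p[:,2:]
def ray(c,u,v):
    d=Rc(c)@np.linalg.solve(np.array(c["camera_matrix"]),[u,v,1.]); return np.array(c["xyz"]),d/np.linalg.norm(d)
def atz(c,u,v,z):
    o,d=ray(c,u,v); return o+d*(z-o[2])/d[2]
def tri(rays):
    A=0;b=0
    for o,d in rays:
        M=np.eye(3)-np.outer(d,d);A=A+M;b=b+M@o
    return np.linalg.solve(A,b)
def save(n,img,s=1):
    if s!=1: img=cv2.resize(img,None,fx=s,fy=s,interpolation=cv2.INTER_CUBIC)
    cv2.imwrite("pics/"+n,img[...,::-1])
E
python3 - <<'E'
from h import *
print(r.read_state())
ims=[]
for n in["scene","side"]:
    c=cam(n); ims.append(c["img"]); print(n,c["xyz"],c["attitude"],c["camera_matrix"])
    for t in["fixture","bush","slide","handwheel","crank_grip","setting_pin","pin_stand","index"]:
        print(t,[(round(o["score"],2),np.round(o["bbox"]).tolist()) for o in r.outline_of(t,n)][:4])
save("a.png",ims[0],1.4);save("b.png",ims[1],1.4)
E
```

```text
pics
{'time': 0.0, 'joint_positions': array([-0.02258121,  0.33287208, -0.0647144 ,  1.46094926,  0.02161203,
        1.34991054, -0.08851164]), 'joint_vel': array([-1.74007230e-03,  5.16032085e-06, -1.54983325e-03, -8.23122220e-04,
        9.55907401e-04,  1.55401024e-03,  5.60321935e-04]), 'joint_torque': array([-1.20520472e-04, -6.23245955e+01,  2.44190963e-02, -3.89891267e+01,
       -6.13984605e-02,  3.97891912e-02,  1.87085252e-04]), 'ee_pos': array([ 6.24620112e-01, -1.29881192e-05,  2.32750052e-01]), 'eef_rot': array([ 7.07104127e-01,  7.07109067e-01, -5.36008439e-04, -4.83056537e-04]), 'ft_force': array([ 0.43894171, -0.33181234,  0.81457913]), 'torque': array([-0.00316284,  0.03555105, -0.07357505]), 'grip_force': 0.0, 'width': 0.0868325862298955}
scene [ 1.12840073 -0.01976067  0.81849343] [ 0.65791952  0.67971679 -0.22982796 -0.22870528] [[441.17390757   0.         268.14043183]
 [  0.         441.17390757 203.62388665]
 [  0.           0.           1.        ]]
fixture [(0.56, [366.0, 218.0, 144.0, 114.0])]
bush []
slide [(0.61, [368.0, 218.0, 142.0, 114.0])]
handwheel [
[... 252 characters left out ...]
41, [143.0, 191.0, 13.0, 22.0]), (0.35, [120.0, 230.0, 18.0, 22.0])]
index [(0.62, [359.0, 217.0, 11.0, 36.0])]
side [ 0.7114305  -0.79802084  0.69917849] [ 0.89141108  0.09569218 -0.03662787 -0.44146087] [[429.8433041    0.         286.73226759]
 [  0.         429.8433041  210.11079378]
 [  0.           0.           1.        ]]
fixture [(0.64, [304.0, 173.0, 71.0, 83.0])]
bush []
slide [(0.66, [307.0, 171.0, 34.0, 23.0])]
handwheel [(0.63, [304.0, 191.0, 36.0, 29.0])]
crank_grip []
setting_pin [(0.95, [223.0, 361.0, 15.0, 55.0]), (0.86, [267.0, 307.0, 13.0, 38.0]), (0.84, [282.0, 367.0, 15.0, 51.0])]
pin_stand [(0.71, [266.0, 334.0, 105.0, 80.0])]
index [(0.88, [308.0, 169.0, 33.0, 21.0])]
```

View pics/a.png

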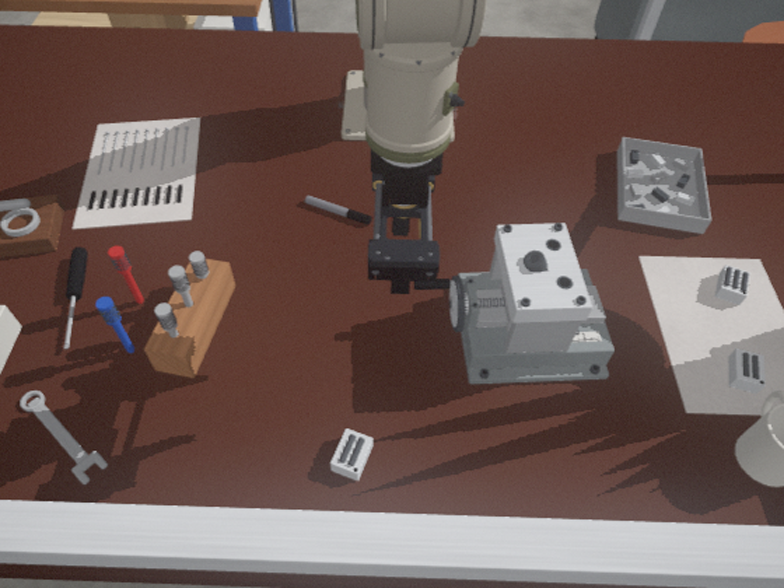

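View pics/b.png

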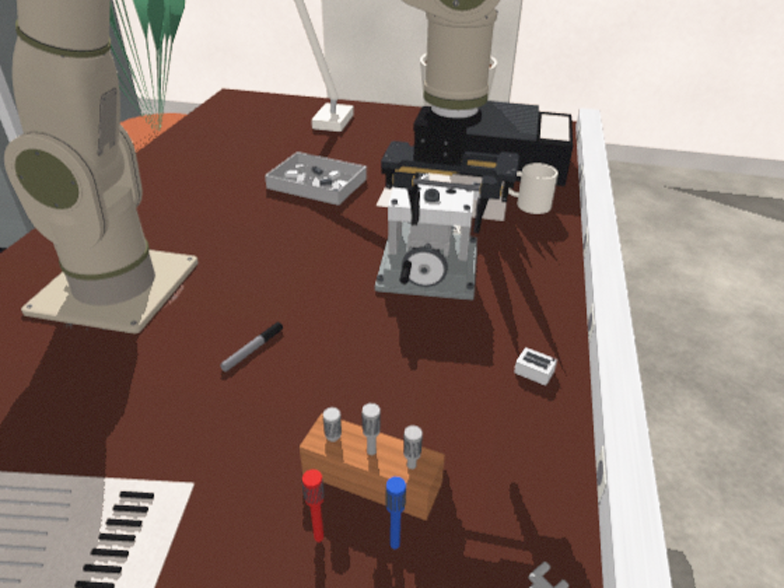

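The middle pin in the row stands highest in both views: side (371,410), scene (178,275) in the enlarged pictures. Candidates for the longest pin, in scene pixels:
- row rear (197,262): its head is low, so this is the short pin
- row middle (178,275): longest
- row front (165,316): mid pin
- red (118,253) and blue (105,303): look-alikes, to be left alone

Next I fit the fixture and stand poses.

```bash
cat > fit.py <<'E'
from h import *
from scipy.optimize import least_squares
a=cam("scene"); b=cam("side")
obs=[((-105,-95,0),(470,382)),((105,-95,0),(608,378)),((-20,0,176),(535,254)),((105,-95,55),(611,346)),((-105,-95,55),(464,346))]
pl=[((-1,1),(495,226)),((1,1),(571,223)),((1,-1),(593,306)),((-1,-1),(509,320))]
ob=[((-105,-95,0),(474,297)),((-105,95,0),(377,292)),((-20,0,176),(431,192))]
T=lambda p,q:np.array([p[0],p[1],0])+R.from_euler('z',p[2]).apply(np.array(q)/1000.)
def res(p):
    e=[proj(a,T(p,q))[0]*1.4-u for q,u in obs]
    e+=[proj(a,T(p,(p[3]*1000+50*s,76*t,164)))[0]*1.4-u for (s,t),u in pl]
    e+=[proj(b,T(p,q))[0]*1.4-u for q,u in ob]
    return np.ravel(e)
s=least_squares(res,[.65,.25,1.57,0],loss='soft_l1',f_scale=2)
print(s.x,np.round(res(s.x).reshape(-1,2),1).tolist())
np.save("fx.npy",s.x[:3])
# pins heads tops: masks
for nm,c in(("scene",a),("side",b)):
    for t in("setting_pin","pin_stand"):
        for o in r.outline_of(t,nm)[:5]:
            m=o["mask"];ys,xs=np.nonzero(m);k=ys<ys.min()+5
            print(nm,t,round(o["score"],2),np.round(o["bbox"]).tolist(),"top",xs[k].mean().round(1),ys.min())
big=cv2.resize(a["img"][140:300,280:460],None,fx=4,fy=4,interpolation=cv2.INTER_CUBIC)
for q in[(x,y,z) for x in(-105,105) for y in(-95,95) for z in(0,55)]+[(-20,0,176),(70,-52,56)]+[(s.x[3]*1000+i*50,j*76,164) for i in(-1,1) for j in(-1,1)]:
    u=(proj(a,T(s.x,q))[0]-[280,140])*4; cv2.circle(big,tuple(int(v) for v in u),4,(255,0,0),1)
save("c.png",big[:600])
E
python3 fit.py
```

```text
[ 0.57140442  0.2081845   1.65236957 -0.00906767] [[-2.6, 1.9], [-2.3, 0.0], [0.3, 3.1], [6.3, 13.1], [8.2, 19.1], [1.1, -2.3], [-7.2, -1.5], [-1.6, -0.5], [7.0, -11.6], [-1.2, 3.4], [-3.4, -0.5], [0.1, 0.3]]
scene setting_pin 0.79 [91.0, 195.0, 25.0, 37.0] top 82.6 176
scene setting_pin 0.79 [81.0, 231.0, 24.0, 36.0] top 75.5 212
scene pin_stand 0.83 [136.0, 230.0, 70.0, 84.0] top 154.8 185
side setting_pin 0.72 [224.0, 361.0, 16.0, 50.0] top 223.8 336
side setting_pin 0.7 [281.0, 367.0, 14.0, 49.0] top 280.2 341
side setting_pin 0.59 [267.0, 307.0, 13.0, 36.0] top 264.7 289
side pin_stand 0.76 [266.0, 333.0, 100.0, 76.0] top 229.9 297
side pin_stand 0.28 [300.0, 190.0, 37.0, 29.0] top 301.4 177
```

View pics/c.png

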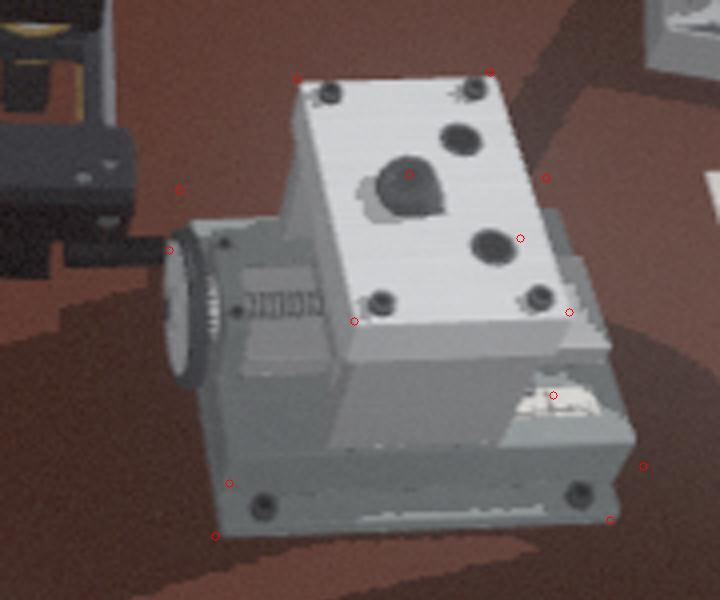

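```bash
cat > p.py <<'E'
s=open("fit.py").read().split("\n")
s[3]="g=lambda u,v:((u/4+280)*1.4,(v/4+140)*1.4)\nobs=[((-105,-95,0),g(221,536)),((105,-95,0),g(614,522)),((105,-95,55),g(635,437)),((-105,-95,55),g(207,445))]"
s[4]="pl=[((-1,1),g(300,84)),((1,1),g(497,78)),((1,-1),g(569,318)),((-1,-1),g(350,322))]"
open("fit.py","w").write("\n".join(s))
E
python3 p.py; python3 fit.py | head -1 
python3 - <<'E'
from h import *
a=cam("scene");b=cam("side")
# head top centres, view px (1.4x): order rear, mid, front
S=[(198,255),(178,270),(163,309)];D=[(332,412),(371,408),(413,431)]
for s,d in zip(S,D):
    ra=ray(a,*(np.array(s)/1.4));rb=ray(b,*(np.array(d)/1.4));P=tri([ra,rb]);print(P.round(4),(proj(a,P)[0]*1.4-s).round(1),(proj(b,P)[0]*1.4-d).round(1))
c=cam("wrist");print(c["xyz"],R.from_matrix(Rc(c)).as_matrix().round(2),c["camera_matrix"][0])
E
```

```text
[ 0.57226277  0.20829716  1.64387006 -0.00892335] [[-2.5, 0.3], [-1.4, 0.4], [2.8, 11.2], [7.3, 13.3], [-0.3, -1.6], [-1.4, -1.2], [0.2, -1.0], [1.2, -0.1], [-1.3, 3.7], [-3.3, -0.8], [0.5, 0.3]]
[ 0.5279 -0.3004  0.1056] [-0.2  0.5] [-0.4 -0.5]
[ 0.5828 -0.3104  0.1371] [-0.1  0.3] [-0.2 -0.2]
[ 0.6389 -0.322   0.1213] [ 0.2 -0.3] [0.3 0.3]
[0.6249254  0.07598655 0.38460067] [[ 1.    0.    0.  ]
 [ 0.   -0.96 -0.28]
 [ 0.    0.28 -0.96]] [354.44166947   0.         280.30683553]
```

Head-top heights come out at 106, 137 and 121 mm, as expected for short, longest and mid, so the longest is the middle pin at (0.583, -0.310). I move to look at the fixture from close by.

```bash
python3 -m pendant '[[0.01,-0.012,-0.03,-0.0365],[0.01,-0.011,-0.03,-0.0365],[0.01,-0.011,-0.03,0],[0,-0.011,-0.01,0],[0,0,0,0],[0,0,0,0]]' 1 20
python3 - <<'E'
from h import *
c=cam("wrist");print(c["xyz"]);p=np.load("fx.npy")
T=lambda q:np.array([p[0],p[1],0])+R.from_euler('z',p[2]).apply(np.array(q)/1000.)
im=cv2.resize(c["img"],None,fx=1.4,fy=1.4,interpolation=cv2.INTER_CUBIC)
for q in[(-20,0,176),(70,-52,56),(-59,76,164),(-59,-76,164),(41,76,164),(41,-76,164),(-150,32,77),(-177,32,77),(-105,95,55),(-105,-95,55),(-119,0,77)]:
    cv2.circle(im,tuple(int(v) for v in proj(c,T(q))[0]*1.4),4,(255,0,0),1)
save("d.png",im)
for t in("bush","crank_grip","handwheel"):
  print(t,[(round(o["score"],2),np.round(o["bbox"]).tolist()) for o in r.outline_of(t,"wrist")][:3])
E
```

```text
time: 2.15
ee_pos: [0.5791, 0.0279, 0.3341]
eef_rot: [0.681, 0.732, 0.001, 0.001]
ft_force: [-0.0, -0.8, -0.3]
width: 0.0871
grip_force: 0.0
[0.57317319 0.10362269 0.48506309]
bush [(0.56, [289.0, 12.0, 36.0, 24.0])]
crank_grip [(0.73, [260.0, 156.0, 14.0, 47.0])]
handwheel [(0.67, [286.0, 145.0, 78.0, 75.0])]
```

View pics/d.png

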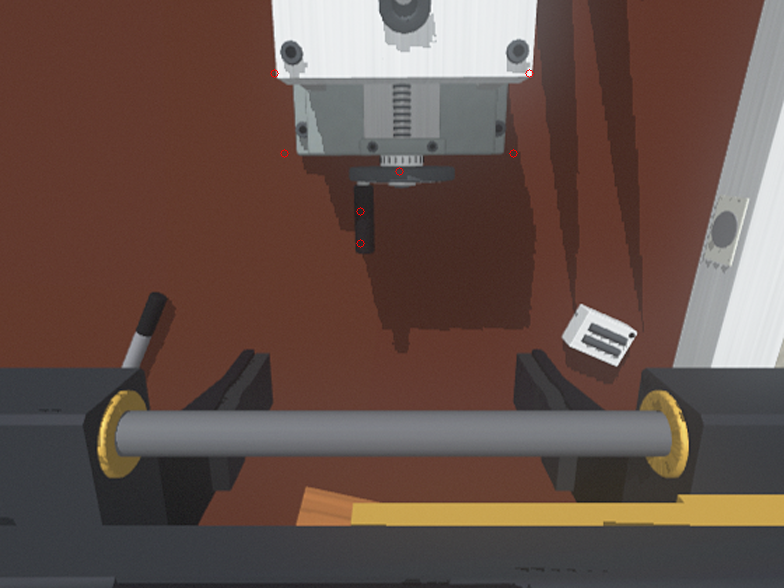

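```bash
python3 - <<'E'
from h import *
b=cam("side");a=cam("scene")
A=cv2.resize(b["img"][115:225,260:350],None,fx=5,fy=5,interpolation=cv2.INTER_CUBIC)
B=cv2.resize(a["img"][165:275,275:335],None,fx=5,fy=5,interpolation=cv2.INTER_CUBIC)
save("e.png",np.hstack([A,B]))
E
```

```text
(no output)
```

View pics/e.png

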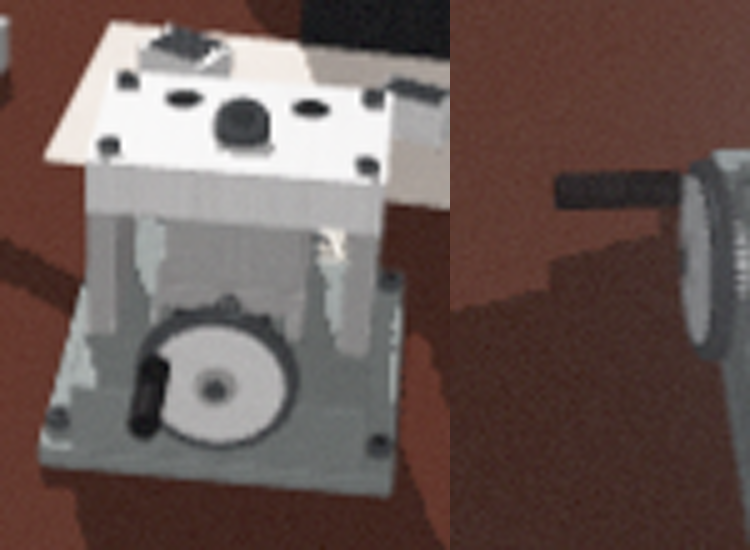

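```bash
cat > fit2.py <<'E'
from h import *
from scipy.optimize import least_squares
a=cam("scene"); b=cam("side"); w=cam("wrist")
g=lambda u,v:(u/4+280,v/4+140); k=lambda u,v:(u/5+260,v/5+115); m=lambda u,v:(u/5+185,v/5+165); n=lambda u,v:(u/1.4,v/1.4)
def H(x,p): return (x,-32*np.sin(p[4]),77+32*np.cos(p[4]))
obs=[(a,(-105,-95,0),g(221,536)),(a,(105,-95,0),g(614,522)),(b,(-105,-95,0),k(390,495)),(b,(-105,95,0),k(40,465)),
 (b,(-119,0,77),k(215,388)),(a,(-119,0,77),m(695,268)),
 (a,'e',m(556,191)),(b,'e',k(144,430)),(w,'e',n(364,250)),(a,'s',m(680,187)),(b,'s',k(154,364)),(w,'s',n(365,186))]
pl={'a':[(a,-1,1,g(300,84)),(a,1,1,g(497,78)),(a,1,-1,g(569,318)),(a,-1,-1,g(350,322))],
 'b':[(b,-1,1,k(88,162)),(b,-1,-1,k(385,180)),(b,1,-1,k(393,90))],'w':[(w,-1,1,n(273,78)),(w,-1,-1,n(538,78))]}
T=lambda p,q:np.array([p[0],p[1],0])+R.from_euler('z',p[2]).apply(np.array(q)/1000.)
def res(p):
    e=[]
    for c,q,u in obs:
        if q=='e':q=H(-177,p)
        if q=='s':q=H(-123,p)
        e.append((proj(c,T(p,q))[0]-u))
    for l in pl.values():
        for c,s,t,u in l: e.append(proj(c,T(p,(p[3]*1000+50*s,76*t,164)))[0]-u)
    return np.ravel(e)
s=least_squares(res,[.572,.208,1.644,-.009,-1.7],loss='soft_l1',f_scale=1)
p=s.x;print(p.round(4),np.degrees(p[4]),np.round(res(p).reshape(-1,2),1).tolist())
np.save("fx.npy",p)
for x in(-150,-162): print(T(p,H(x,p)).round(4))
print("bush",T(p,(-20,0,176)),"xdir",np.cos(p[2]),np.sin(p[2]))
E
python3 fit2.py
```

```text
[ 0.5738  0.2058  1.6482 -0.0086 -1.2655] -72.50575473666315 [[-2.7, 1.0], [-1.9, 0.7], [0.3, 1.3], [-0.6, 0.7], [0.3, -1.3], [0.2, -1.8], [-0.7, 0.1], [-0.2, -0.5], [0.9, -0.3], [0.0, 0.1], [0.5, 0.2], [-0.7, -3.3], [-1.3, -0.5], [-2.1, -0.4], [-0.7, -0.2], [0.0, 0.7], [-0.4, -0.5], [0.4, 0.7], [0.0, 0.4], [3.7, -0.4], [-2.9, -1.1]]
[0.555  0.0539 0.0866]
[0.5559 0.042  0.0866]
bush [0.57538856 0.1858861  0.176     ] xdir -0.0773046197104691 0.9970075204186876
```

```bash
python3 -m pendant '[[0.008,-0.011,-0.0,0],[0.008,-0.011,0.03,0],[0,0,0.04,0],[0,0,0.04,0],[0,0,0.04,0],[0,0,0.04,0],[0,0,0.035,0],[0,0,0.03,0]]' 0.5 12 && python3 -m pendant '[[0,0,0,0],[0,0,0,0],[0,0,0,0]]'
python3 - <<'E'
from h import *
c=cam("wrist");save("f.png",c["img"])
E
```

```text
time: 3.27
ee_pos: [0.5549, 0.0422, 0.0759]
eef_rot: [0.681, 0.732, -0.001, -0.001]
ft_force: [0.7, 0.6, 0.1]
width: 0.0459
grip_force: 0.0
time: 3.52
ee_pos: [0.5571, 0.0425, 0.0806]
eef_rot: [0.681, 0.732, 0.001, 0.001]
ft_force: [-0.4, -0.6, 0.6]
width: 0.0439
grip_force: 0.0
```

View pics/f.png

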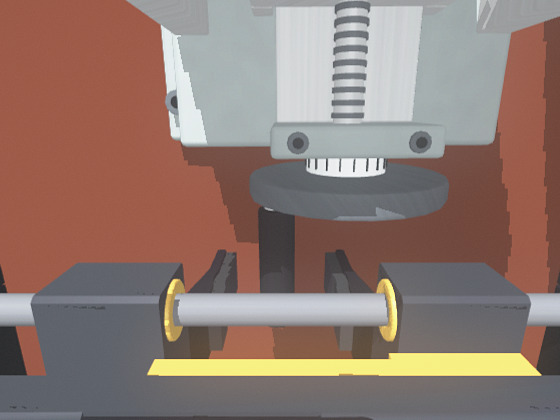

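The handle (columns 260–295, row 260) stands between the fingers and is centred to within a few mm. I grip it.

```bash
python3 -m pendant '[[0,0,0,0],[0,0,0,0],[0,0,0,0],[0,0,0,0],[0,0,0,0],[0,0,0,0]]' 0 12
python3 - <<'E'
from h import *
b=cam("side");a=cam("scene");p=np.load("fx.npy")
T=lambda q:np.array([p[0],p[1],0])+R.from_euler('z',p[2]).apply(np.array(q)/1000.)
u=proj(a,T((70,-52,56)))[0]; v=proj(b,T((70,-52,56)))[0];print(u,v)
for t in("index","home_mark"):
  for n in("scene","side"):print(t,n,[(round(o["score"],2),np.round(o["bbox"],1).tolist()) for o in r.outline_of(t,n)][:3])
A=cv2.resize(a["img"][int(u[1])-18:int(u[1])+18,int(u[0])-25:int(u[0])+25],None,fx=15,fy=15,interpolation=cv2.INTER_CUBIC)
save("g.png",A)
E
```

```text
time: 4.07
ee_pos: [0.5555, 0.0423, 0.0786]
eef_rot: [0.681, 0.732, -0.0, -0.0]
ft_force: [-0.8, 0.5, 2.8]
width: 0.0154
grip_force: 12.0
[417.32846043 240.07618606] [327.16768363 161.85865361]
index scene [(0.6, [384.4, 220.6, 61.2, 39.1]), (0.29, [121.5, 229.2, 20.3, 21.7])]
index side []
home_mark scene [(0.76, [380.3, 216.7, 116.4, 112.2])]
home_mark side [(0.56, [305.8, 172.3, 73.8, 84.6]), (0.54, [267.6, 307.1, 12.3, 37.7])]
```

View pics/g.png

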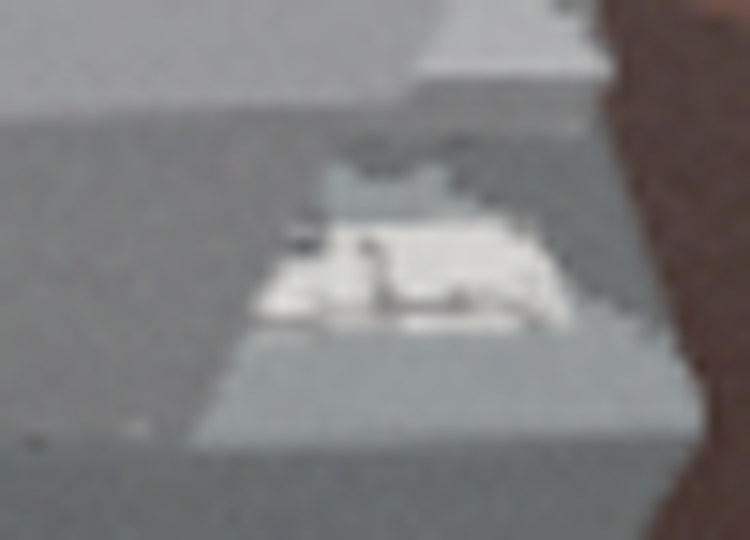

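```bash
python3 - <<'E'
from h import *
a=cam("scene");p=np.load("fx.npy")
T=lambda q:np.array([p[0],p[1],0])+R.from_euler('z',p[2]).apply(np.array(q)/1000.)
o=np.array([np.floor(x) for x in (417,240)])-[25,18]
for q in[(70,-52,56),(70,-51,61),(64,-51,61),(59,-51,61),(60,-40,61)]: print(q,(proj(a,T(q))[0]-o)*15)
t=r.read_state();print(t["ee_pos"])
# circle rows: tool y = -fixture y, z down
x0=np.radians(-72.5)
for st in (30,):
  A=np.radians(np.r_[-72.5,-60,np.arange(-30,361,30)])
  y=32*np.sin(A);z=-32*np.cos(A);print(np.c_[np.diff(y),np.diff(z)].round(1).tolist())
E
```

```text
(70, -52, 56) [379.9269064  271.14279096]
(70, -51, 61) [388.12012283 245.02142421]
(64, -51, 61) [344.92058713 246.56645528]
(59, -51, 61) [308.90527186 247.85454277]
(60, -40, 61) [296.27674657 180.85010165]
[0.55559978 0.04228369 0.07854397]
[[2.8, -6.4], [11.7, -11.7], [16.0, -4.3], [16.0, 4.3], [11.7, 11.7], [4.3, 16.0], [-4.3, 16.0], [-11.7, 11.7], [-16.0, 4.3], [-16.0, -4.3], [-11.7, -11.7], [-4.3, -16.0], [4.3, -16.0], [11.7, -11.7], [16.0, -4.3]]
```

The prediction for 11 mm short (309,248) matches the pointer seen at (305,240). With the handle at -72.5°, the wheel is at -2.2 turns. I crank clockwise.

```bash
python3 -m pendant '[[0,0.0028,-0.0064,0],[0,0.0117,-0.0117,0],[0,0.016,-0.0043,0],[0,0.016,0.0043,0],[0,0.0117,0.0117,0],[0,0.0043,0.016,0],[0,0,0,0]]'
```

```text
time: 5.0
ee_pos: [0.6173, 0.0471, 0.0656]
eef_rot: [0.681, 0.733, -0.001, -0.001]
ft_force: [-0.6, 1.5, -2.4]
width: 0.0159
grip_force: 12.0
```

```bash
python3 -m pendant '[[0,-0.0043,0.016,0],[0,-0.0117,0.0117,0],[0,-0.016,0.0043,0],[0,-0.016,-0.0043,0],[0,-0.0117,-0.0117,0],[0,-0.0043,-0.016,0],[0,0.0043,-0.016,0],[0,0.0117,-0.0117,0]]'; python3 -m pendant '[[0,0.016,-0.0043,0],[0,0.016,0.0043,0],[0,0.0117,0.0117,0],[0,0.0043,0.016,0],[0,-0.0043,0.016,0],[0,-0.0117,0.0117,0],[0,-0.016,0.0043,0],[0,-0.016,-0.0043,0]]'; python3 -m pendant '[[0,-0.0117,-0.0117,0],[0,-0.0043,-0.016,0],[0,0.0043,-0.016,0],[0,0.0117,-0.0117,0],[0,0.016,-0.0043,0],[0,0,0,0],[0,0,0,0],[0,0,0,0]]'
python3 - <<'E'
from h import *
b=cam("side");a=cam("scene")
save("i.png",np.hstack([cv2.resize(a["img"][205:255,392:442],(400,400),interpolation=cv2.INTER_CUBIC),cv2.resize(b["img"][150:175,315:340],(400,400),interpolation=cv2.INTER_CUBIC)]))
E
```

```text
time: 5.67
ee_pos: [0.5704, 0.0434, 0.0985]
eef_rot: [0.681, 0.732, 0.001, 0.001]
ft_force: [6.5, 0.9, -16.8]
width: 0.0155
grip_force: 12.0
time: 6.33
ee_pos: [0.5701, 0.0433, 0.0399]
eef_rot: [0.681, 0.732, 0.0, 0.0]
ft_force: [4.1, 0.4, 1.6]
width: 0.0156
grip_force: 12.0
time: 7.0
ee_pos: [0.5877, 0.0446, 0.1024]
eef_rot: [0.681, 0.732, 0.002, 0.001]
ft_force: [2.8, -0.1, 5.6]
width: 0.0153
grip_force: 12.0
```

View pics/i.png

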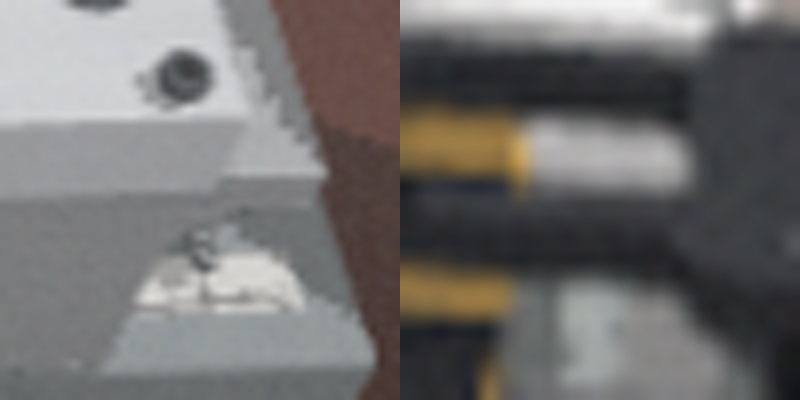

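The pointer (205,245) now stands over the home line (207,270), and the handle is at the top. I release, rise, and look at the bush and scale from above.

```bash
python3 -m pendant '[[0,0,0,0],[0,0,0,0],[0,0,0,0],[0,0,-0.03,0],[0,0,-0.04,0],[0,0,-0.04,0],[0,0,-0.04,0],[0,0,-0.04,0]]' 0.5; python3 -m pendant '[[0.03,0,-0.03,0],[0.035,0,0,0],[0.035,0,0,0],[0.02,0,0,0],[0,0,0,0],[0,0,0,0],[0,0,0,0]]'
cat > look.py <<'E'
from h import *
c=cam("wrist");p=np.load("fx.npy");np.save("w.npy",c["img"])
T=lambda q:np.array([p[0],p[1],0])+R.from_euler('z',p[2]).apply(np.array(q)/1000.)
im=cv2.resize(c["img"],None,fx=1.4,fy=1.4,interpolation=cv2.INTER_CUBIC)
for q in[(-20,0,176),(70,-52,56),(-59,76,164),(-59,-76,164),(41,76,164),(41,-76,164)]:
    cv2.circle(im,tuple(int(v) for v in proj(c,T(q))[0]*1.4),3,(255,0,0),1)
u=proj(c,T((70,-52,56)))[0].astype(int)
k=cv2.resize(c["img"][max(u[1]-25,0):u[1]+25,u[0]-25:u[0]+25],(250,250),interpolation=cv2.INTER_CUBIC)
im[-250:,-250:]=k
save("j.png",im);print(c["xyz"],[(round(o["score"],2),np.round(o["bbox"],1).tolist()) for o in r.outline_of("bush","wrist")][:3])
E
python3 look.py
```

```text
time: 7.77
ee_pos: [0.5854, 0.0445, 0.2926]
eef_rot: [0.681, 0.732, -0.0, -0.0]
ft_force: [1.5, -0.5, -0.1]
width: 0.0433
grip_force: 0.0
time: 8.35
ee_pos: [0.5775, 0.1625, 0.32]
eef_rot: [0.681, 0.732, -0.001, 0.0]
ft_force: [0.7, -0.1, 0.3]
width: 0.0433
grip_force: 0.0
[0.57203175 0.23843218 0.47097135] [(0.74, [278.4, 170.7, 40.1, 41.0])]
```

View pics/j.png

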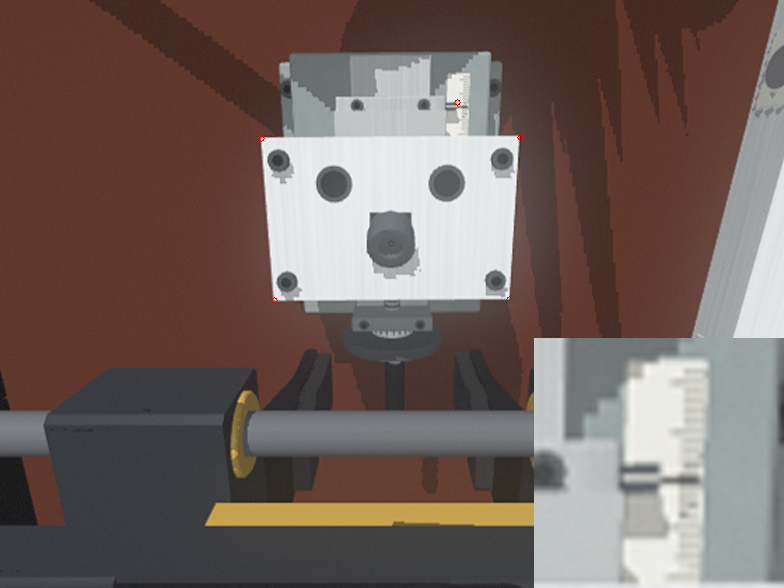

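The wrist view shows the pointer exactly in line with the long home line (crop row 480), and the fitted bush centre (391,243) lies on the bore. On to the pin.

```bash
python3 -m pendant '[[-0.035,-0.0024,0,0],[-0.04,-0.0024,0,0],[-0.04,-0.0024,0,0],[-0.04,-0.0024,0,0],[-0.04,-0.0024,0,0],[-0.04,-0.0024,0,0],[-0.04,-0.0024,0,0],[-0.04,-0.0024,0,0]]' 0.42; python3 -m pendant '[[-0.04,-0.0024,0,0],[-0.04,-0.0024,0,0],[-0.04,-0.0024,0.03,0],[-0.037,-0.0024,0.03,0],[0,0,0,0],[0,0,0,0],[0,0,0,0]]'
python3 - <<'E'
from h import *
c=cam("wrist");im=cv2.resize(c["img"],None,fx=1.4,fy=1.4,interpolation=cv2.INTER_CUBIC)
for q in[(.5279,-.3004,.1056),(.5828,-.3104,.138),(.6389,-.322,.1213)]:cv2.circle(im,tuple(int(v) for v in proj(c,np.array(q))[0]*1.4),4,(255,0,0),1)
save("k.png",im);print(c["xyz"]);print([(round(o["score"],2),np.round(o["bbox"],1).tolist()) for o in r.outline_of("setting_pin","wrist")])
E
```

```text
time: 9.12
ee_pos: [0.5805, -0.1552, 0.3207]
eef_rot: [0.682, 0.732, 0.0, 0.0]
ft_force: [1.3, -0.6, 0.6]
width: 0.0367
grip_force: 0.0
time: 9.7
ee_pos: [0.583, -0.298, 0.2695]
eef_rot: [0.681, 0.732, 0.0, -0.0]
ft_force: [0.1, -0.4, 0.3]
width: 0.0366
grip_force: 0.0
[ 0.57728727 -0.22230169  0.42056798]
[(0.91, [281.7, 217.4, 22.2, 37.9]), (0.87, [292.5, 271.6, 43.7, 39.6]), (0.61, [232.4, 226.3, 76.2, 17.8])]
```

View pics/k.png

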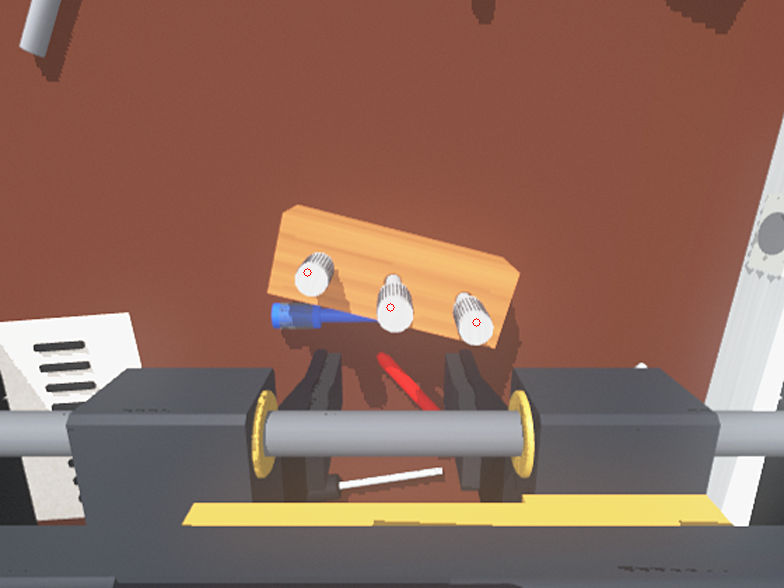

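The red and blue look-alikes lie flat on the bench. The long pin's head top is at (396,315), about 4 mm beyond my estimate in -y, so I correct and descend on it.

```bash
python3 -m pendant '[[-0.016,0,0.02,0],[0,0,0.035,0],[0,0,0.035,0],[0,0,0.035,0],[0,0,0.0265,0],[0,0,0,0],[0,0,0,0]]' 0.42; python3 -m pendant '[[0,0,0,0],[0,0,0,0],[0,0,0,0],[0,0,0,0],[0,0,0,0]]' 0 20
```

```text
time: 10.38
ee_pos: [0.5846, -0.3126, 0.1181]
eef_rot: [0.68, 0.733, 0.0, -0.0]
ft_force: [-0.0, -0.4, 1.0]
width: 0.0364
grip_force: 0.0
time: 10.8
ee_pos: [0.5853, -0.3143, 0.1199]
eef_rot: [0.681, 0.732, 0.0, 0.002]
ft_force: [-1.0, -0.4, 6.9]
width: 0.0212
grip_force: 20.0
```

```bash
python3 -m pendant '[[0,0,-0.015,0],[0,0,-0.015,0],[0,0,-0.014,0],[0,0,0,0],[0,0,0,0]]'; python3 -m pendant '[[-0.0099,0,0.0004,0],[-0.0099,0,0.0013,0],[-0.0097,0,0.0022,0],[-0.0095,0,0.003,0],[-0.0092,0,0.0038,0],[-0.003,0,0.001,0],[0,0,0,0],[0,0,0,0]]'
cat > tilt.py <<'E'
from h import *
import sys
a=cam("scene");t=r.read_state();G=t["ee_pos"]+R.from_quat(t["eef_rot"]).apply([0,0,-.008]);
im=a["img"];print("grasp",G.round(4))
u=proj(a,G)[0];x0,y0=int(u[0])-50,int(u[1])-40
k=cv2.resize(im[y0:y0+100,x0:x0+100],(600,600),interpolation=cv2.INTER_CUBIC)
for th,col in((0,(0,255,0)),(25,(255,0,0))):
  th=np.radians(th);d=R.from_quat(t["eef_rot"]).apply([np.sin(th),0,np.cos(th)])
  l=((proj(a,np.array([G-.012*d,G+d*.118]))-[x0,y0])*6).astype(int);cv2.line(k,tuple(map(int,l[0])),tuple(map(int,l[1])),col,1)
save(sys.argv[1],k)
E
python3 tilt.py l.png
```

```text
time: 11.22
ee_pos: [0.5847, -0.3139, 0.1624]
eef_rot: [0.681, 0.732, 0.0, 0.001]
ft_force: [-0.3, 0.1, -2.3]
width: 0.0214
grip_force: 20.0
time: 11.88
ee_pos: [0.5878, -0.365, 0.1495]
eef_rot: [0.681, 0.732, -0.0, -0.0]
ft_force: [0.2, 0.9, -1.5]
width: 0.0215
grip_force: 20.0
grasp [ 0.5879 -0.3647  0.1577]
```

View pics/l.png

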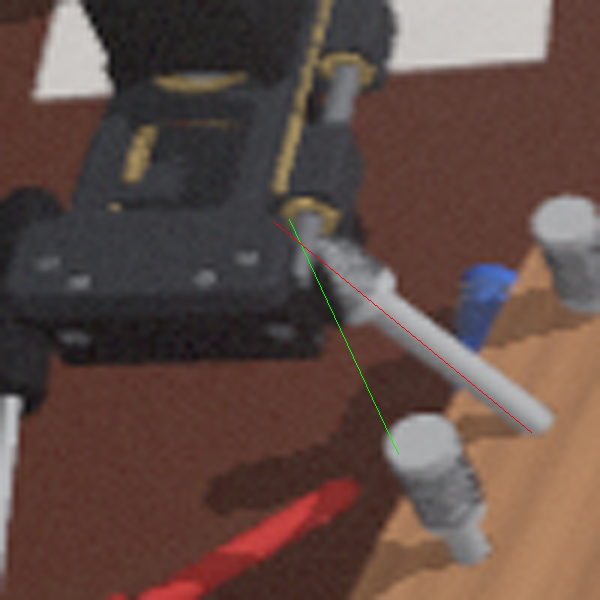

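```bash
python3 - <<'E'
from h import *
a=cam("scene");b=cam("side");t=r.read_state();q=R.from_quat(t["eef_rot"]);G=t["ee_pos"]+q.apply([0,0,-.008])
for th in(24,26,28,30,32):
  s=np.radians(th);d=q.apply([np.sin(s),0,np.cos(s)]);l=proj(a,np.array([G+.028*d,G+.11*d]))*6;v=l[1]-l[0];print(th,(v[1]/v[0]).round(3),np.hypot(*v))
# shank centreline from image
x0,y0=(proj(a,G)[0].astype(int)-[50,40]); im=cv2.resize(a["img"][y0:y0+100,x0:x0+100],(600,600),interpolation=cv2.INTER_CUBIC)
g=cv2.cvtColor(im,cv2.COLOR_RGB2HSV);m=(g[...,1]<50)&(g[...,2]>95)
pts=[]
for c in range(400,525,4):
  ys=np.nonzero(m[280:440,c])[0]+280
  if len(ys):pts.append((c,ys.mean(),len(ys)))
pts=np.array(pts);k=np.polyfit(pts[:,0],pts[:,1],1);print(k,np.round(pts[::5]).tolist())
for o in r.outline_of("setting_pin","side"):print(round(o["score"],2),o["bbox"].round() if hasattr(o["bbox"],"round") else o["bbox"])
E
```

```text
24 0.839 202.16431763746843
26 0.792 205.84432219492487
28 0.749 209.47147834404132
30 0.708 213.0350876231842
32 0.67 216.52504131976013
[  0.3011391  237.48897726] [[400.0, 353.0, 67.0], [420.0, 368.0, 74.0], [440.0, 376.0, 73.0], [460.0, 368.0, 48.0], [480.0, 378.0, 43.0], [500.0, 390.0, 46.0], [520.0, 409.0, 43.0]]
0.84 [239.9, 354.6, 71.9, 18.9]
0.65 [261.2, 313.7, 13.1, 25.8]
0.6 [270.5, 396.6, 37.2, 46.8]
0.27 [314.5, 172.9, 53.3, 85.1]
```

The pin pivoted in the pads as planned to about 30° by image slope (0.71), so slightly over. The bore will take the difference. I lift out along the pin axis and carry it to above the bush.

```bash
python3 -m pendant '[[-0.006,0,-0.01,0],[-0.006,0,-0.01,0],[0,0,-0.025,0],[0,0,-0.03,0],[0,0,-0.03,0],[0,0,-0.03,0],[0.01,0,-0.009,0],[0.02,0.001,0,0]]' 0 40; python3 -m pendant '[[0.03,0.0018,0,0],[0.035,0.002,0,0],[0.035,0.002,0,0],[0.035,0.002,0,0],[0.035,0.002,0,0],[0.035,0.002,0,0],[0.035,0.002,0,0],[0.035,0.002,0,0]]'; python3 -m pendant '[[0.035,0.002,0,0],[0.035,0.002,0,0],[0.035,0.002,0,0],[0.035,0.002,0,0],[0.03,0.002,0,0],[0.02,0.001,0,0],[0.008,0,0,0],[0,0,0,0]]'; python3 -m pendant '[[0,0,0,0],[0,0,0,0],[0,0,0,0]]'
cat > t2.py <<'E'
from h import *
import sys
a=cam("scene");t=r.read_state();q=R.from_quat(t["eef_rot"]);G=t["ee_pos"]+q.apply([0,0,-.008]);p=np.load("fx.npy")
T=lambda q:np.array([p[0],p[1],0])+R.from_euler('z',p[2]).apply(np.array(q)/1000.)
B=T((-20,0,176));A=T((-20-100*np.sin(np.radians(25)),0,176+100*np.cos(np.radians(25))))
o=np.array([295,100]);k=cv2.resize(a["img"][100:200,295:395],(600,600),interpolation=cv2.INTER_CUBIC)
def ln(P,col):
  l=((proj(a,np.array(P))-o)*6).astype(int);cv2.line(k,tuple(map(int,l[0])),tuple(map(int,l[1])),col,1)
s=np.radians(float(sys.argv[2]));d=q.apply([np.sin(s),0,np.cos(s)])
ln([B,A],(0,255,0));ln([G,G+.118*d],(255,0,0));print("G",G.round(4),"nose",(G+.118*d).round(4),"B",B.round(4))
for x in np.radians([22,25,28,31,34]):
  d=q.apply([np.sin(x),0,np.cos(x)]);l=(proj(a,np.array([G+.03*d,G+.118*d]))-o)*6;v=l[1]-l[0];print(np.degrees(x).round(),(v[1]/v[0]).round(3),l.round().tolist())
save(sys.argv[1],k)
E
python3 t2.py m.png 30
```

```text
time: 12.75
ee_pos: [0.5876, -0.3503, 0.2988]
eef_rot: [0.682, 0.731, 0.0, 0.004]
ft_force: [0.0, 0.3, -0.9]
width: 0.0208
grip_force: 40.0
time: 13.42
ee_pos: [0.5832, -0.0699, 0.295]
eef_rot: [0.681, 0.732, 0.0, 0.001]
ft_force: [1.1, 1.3, -1.1]
width: 0.021
grip_force: 40.0
time: 14.08
ee_pos: [0.5797, 0.1291, 0.2945]
eef_rot: [0.68, 0.734, 0.0, -0.0]
ft_force: [1.2, -0.8, -1.7]
width: 0.0211
grip_force: 40.0
time: 14.33
ee_pos: [0.5803, 0.1249, 0.2942]
eef_rot: [0.682, 0.731, -0.0, 0.0]
ft_force: [-0.1, -0.2, -1.6]
width: 0.021
grip_force: 40.0
G [0.5803 0.1252 0.3022] nose [0.5762 0.184  0.2   ] B [0.5754 0.1859 0.176 ]
22.0 3.214 [[420.0, 293.0], [476.0, 476.0]]
25.0 2.517 [[425.0, 291.0], [496.0, 470.0]]
28.0 2.049 [[430.0, 289.0], [515.0, 464.0]]
31.0 1.711 [[435.0, 287.0], [535.0, 457.0]]
34.0 1.454 [[441.0, 285.0], [553.0, 449.0]]
```

View pics/m.png

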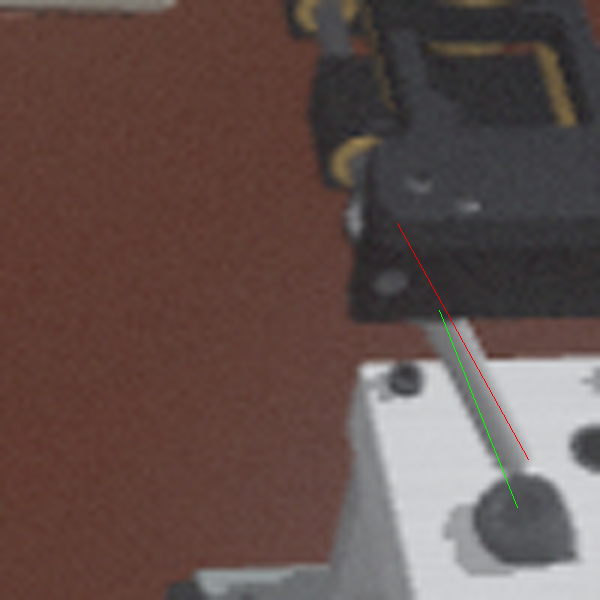

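The shank slope (2.2) gives a tilt of about 27°, with the nose about 2.7 mm to +y of the bore axis. I correct that, lower the grip force so the pin can align, and advance along the bore axis. I've also now viewed 12 pictures, over the limit of 10, so from here on I use numbers only.

```bash
python3 -m pendant '[[-0.0027,0,0,0],[0,0,0,0],[0.0042,0,0.0091,0],[0.0042,0,0.0091,0],[0.0021,0,0.0045,0],[0,0,0,0],[0,0,0,0]]' 0 18; python3 -m pendant '[[0.0012,0,0.0027,0],[0.0012,0,0.0027,0],[0.0012,0,0.0027,0],[0,0,0,0],[0,0,0,0]]'
```

```text
time: 14.97
ee_pos: [0.5789, 0.1348, 0.2704]
eef_rot: [0.681, 0.733, -0.001, -0.0]
ft_force: [-0.3, -2.0, -0.8]
width: 0.0217
grip_force: 18.0
time: 15.38
ee_pos: [0.5789, 0.1385, 0.2628]
eef_rot: [0.681, 0.733, -0.0, -0.0]
ft_force: [-0.4, -1.1, -2.9]
width: 0.0213
grip_force: 18.0
```

```bash
python3 -m pendant '[[0.003,0,0.004,0],[0.003,0,0.004,0],[0.003,0,0.0041,0],[0.003,0,0.0041,0],[0,0,0,0],[0,0,0,0]]'; python3 - <<'E'
from h import *
t=r.read_state();q=R.from_quat(t["eef_rot"]);G=t["ee_pos"]+q.apply([0,0,-.008]);p=np.load("fx.npy")
Q=R.from_euler('z',-p[2]).apply(G-[p[0],p[1],0])*1000-[-20,0,176];s=np.radians(25)
print("along",Q@[-np.sin(s),0,np.cos(s)],"perp",Q@[np.cos(s),0,np.sin(s)],"y",Q[1])
E
```

```text
time: 15.88
ee_pos: [0.578, 0.1507, 0.2464]
eef_rot: [0.681, 0.733, -0.0, -0.0]
ft_force: [-0.8, -0.9, -3.4]
width: 0.0216
grip_force: 18.0
along 85.97629227092192 perp 1.1883394467511175 y 0.13872342905754462
```

```bash
python3 -m pendant '[[0.0015,0,0.0036,0],[0.0017,0,0.0036,0],[0.0017,0,0.0036,0],[0.0017,0,0.0036,0],[0.0017,0,0.0036,0],[0.0017,0,0.0036,0],[0,0,0,0]]';  python3 -m pendant '[[0.0017,0,0.0036,0],[0.0017,0,0.0036,0],[0.0017,0,0.0036,0],[0.0017,0,0.0036,0],[0.0017,0,0.0036,0],[0.0017,0,0.0036,0],[0,0,0,0]]'
```

```text
time: 16.47
ee_pos: [0.5772, 0.1607, 0.2244]
eef_rot: [0.681, 0.733, -0.0, -0.0]
ft_force: [-0.8, -2.0, -3.5]
width: 0.0213
grip_force: 18.0
time: 17.05
ee_pos: [0.5764, 0.1706, 0.2027]
eef_rot: [0.681, 0.733, -0.0, -0.0]
ft_force: [-1.5, -2.2, -4.8]
width: 0.0218
grip_force: 18.0
```

```bash
python3 -m pendant '[[0.0012,0,0.0027,0],[0.0009,0,0.0018,0],[0,0,0,0],[0,0,0,0]]'; python3 -m pendant '[[0.0008,0,0.0018,0],[0.0004,0,0.0009,0],[0.0004,0,0.0009,0],[0,0,0,0],[0,0,0,0]]'
```

```text
time: 17.38
ee_pos: [0.5764, 0.1723, 0.1989]
eef_rot: [0.681, 0.732, -0.0, -0.0]
ft_force: [-2.7, -3.9, -2.5]
width: 0.0212
grip_force: 18.0
time: 17.8
ee_pos: [0.5764, 0.1735, 0.1961]
eef_rot: [0.681, 0.732, -0.0, 0.0]
ft_force: [-4.6, -6.2, 2.3]
width: 0.0212
grip_force: 18.0
```

```bash
python3 -m pendant '[[0.0004,0,0.0009,0],[0.0004,0,0.0009,0],[0,0,0,0],[0,0,0,0]]'; python3 - <<'E'
from h import *
t=r.read_state();q=R.from_quat(t["eef_rot"]);G=t["ee_pos"]+q.apply([0,0,-.008]);p=np.load("fx.npy")
Q=R.from_euler('z',-p[2]).apply(G-[p[0],p[1],0])*1000-[-20,0,176];s=np.radians(25)
print("along",Q@[-np.sin(s),0,np.cos(s)],"perp",Q@[np.cos(s),0,np.sin(s)],"y",Q[1])
E
```

```text
time: 18.13
ee_pos: [0.5765, 0.1735, 0.196]
eef_rot: [0.681, 0.732, -0.0, 0.001]
ft_force: [-10.0, -11.5, 15.5]
width: 0.0217
grip_force: 18.0
along 30.628632613086896 perp 0.5702102222110449 y -0.10071057748969915
```

```bash
python3 -m pendant '[[0,0,0,0],[0,0,0,0],[0,0,0,0],[0,0,-0.02,0],[0,0,-0.03,0],[0,0,-0.02,0],[0,0,0,0],[0,0,0,0]]' 0.45; python3 - <<'E'
from h import *
a=cam("scene");p=np.load("fx.npy")
T=lambda q:np.array([p[0],p[1],0])+R.from_euler('z',p[2]).apply(np.array(q)/1000.)
s=np.radians(25);ax=np.array([-np.sin(s),0,np.cos(s)])
for n in("scene","wrist"):
  c=cam(n)
  for h in(0,5,10):
    th=np.linspace(0,2*np.pi,40);C=[T(np.array([-20,0,176])+ax*(h+z)+11*np.array([np.cos(t)*np.cos(s),np.sin(t),np.cos(t)*np.sin(s)])) for z in(0,40) for t in th]
    u=proj(c,np.array(C));print(n,h,((u.min(0)+u.max(0))/2).round(1),np.ptp(u,axis=0).round(1))
  for o in r.outline_of("setting_pin",n)[:5]:print(round(o["score"],2),np.round(o["bbox"],1))
E
```

```text
time: 18.8
ee_pos: [0.5772, 0.1759, 0.2652]
eef_rot: [0.681, 0.733, 0.002, 0.001]
ft_force: [0.2, 0.0, -1.1]
width: 0.0393
grip_force: 0.0
scene 0 [378.8 178.3] [16.7 21.9]
scene 5 [378.1 176.8] [16.7 22.1]
scene 10 [377.5 175.2] [16.8 22.2]
0.77 [379.6 178.1  16.9  21.6]
0.67 [125.7 199.8   9.4  13.9]
0.61 [383.1 186.7  16.5  11.4]
0.58 [ 77.  243.8  59.7  35.1]
wrist 0 [280.5 227.8] [36.  66.7]
wrist 5 [280.5 233.3] [36.6 68.2]
wrist 10 [280.5 238.8] [37.3 69.7]
0.73 [280.5 233.8  35.7  67.6]
```

```bash
python3 -m pendant '[[-0.007,0,0,0],[0,0,0,0],[0,0,0,0],[0,0,0,0],[0,0,0.015,0],[0,0,0.014,0],[0,0,0,0],[0,0,0,0]]' 0 5; python3 -m pendant '[[0,0,0.003,0],[0,0,0.002,0],[0,0,0.002,0],[0,0,0,0],[0,0,0,0]]'; python3 -m pendant '[[0,0,0.0015,0],[0,0,0,0],[0,0,0,0]]'
```

```text
time: 19.72
ee_pos: [0.5766, 0.1679, 0.2346]
eef_rot: [0.681, 0.732, -0.001, -0.0]
ft_force: [0.2, 1.2, 0.5]
width: 0.0014
grip_force: 0.0
time: 20.13
ee_pos: [0.5771, 0.168, 0.2283]
eef_rot: [0.681, 0.732, 0.0, 0.0]
ft_force: [0.1, 0.6, -0.3]
width: 0.0006
grip_force: 0.2
time: 20.38
ee_pos: [0.5774, 0.168, 0.2276]
eef_rot: [0.681, 0.732, 0.001, 0.0]
ft_force: [-0.5, -0.2, 5.7]
width: 0.0006
grip_force: 3.1
```

Contact came at z = 0.2276, against 0.2277 expected for a fully seated head. One light press, then I retreat.

```bash
python3 -m pendant '[[0,0,0.0015,0],[0,0,0,0],[0,0,0,0]]'; python3 -m pendant '[[0,0,-0.02,0],[0,0,-0.04,0],[0,0,-0.04,0],[0,0,0,0],[0,0,0,0],[0,0,0,0]]'
python3 - <<'E'
from h import *
a=cam("scene")
print([(round(o["score"],2),np.round(o["bbox"],1).tolist()) for o in r.outline_of("setting_pin","scene")][:4])
for q in[(.5279,-.3004,.1056),(.6389,-.322,.1213)]:print(proj(a,np.array(q)))
b=cam("side")
print([(round(o["score"],2),np.round(o["bbox"],1).tolist()) for o in r.outline_of("setting_pin","side")][:4])
E
```

```text
time: 20.63
ee_pos: [0.5779, 0.1679, 0.2272]
eef_rot: [0.681, 0.732, 0.001, 0.001]
ft_force: [-2.1, -1.2, 13.4]
width: 0.0006
grip_force: 6.3
time: 21.13
ee_pos: [0.5769, 0.1679, 0.3246]
eef_rot: [0.681, 0.732, -0.0, -0.0]
ft_force: [-0.1, -0.8, -0.6]
width: 0.0005
grip_force: 0.0
[(0.8, [379.1, 178.8, 15.3, 20.4]), (0.7, [76.3, 243.8, 53.7, 29.0]), (0.58, [126.1, 199.1, 11.1, 16.4])]
[[141.27276018 182.50994417]]
[[116.57710509 220.4770893 ]]
[(0.86, [269.4, 397.4, 38.5, 41.9]), (0.71, [239.8, 357.7, 70.4, 19.4])]
```

```bash
python3 - <<'E'
from h import *
for n,f,L in(("scene","a",[(141,187),(117,226),(127,198)]),("side","b",[(237,303),(295,318),(265,303)])):
  o=cv2.imread(f"pics/{f}.png")[...,::-1];o=cv2.resize(o,(560,420),interpolation=cv2.INTER_AREA);i=cam(n)["img"]
  for u,v in L:
    t=o[v-12:v+12,u-9:u+9];m=cv2.matchTemplate(i[v-24:v+24,u-20:u+20],t,cv2.TM_CCOEFF_NORMED);_,s,_,l=cv2.minMaxLoc(m);print(n,(u,v),round(s,2),(l[0]-11,l[1]-12))
a,b=[cv2.imread(f"pics/{f}.png") for f in"ab"]
c,d=cam("scene"),cam("side")
for nm,s,e,s2,e2 in(("red",(118,253),(313,476),(140,302),(318,540)),("blue",(105,303),(396,483),(131,351),(395,547))):
  for x,y in((s,e),(s2,e2)):print(nm,tri([ray(c,*(np.array(x)/1.4)),ray(d,*(np.array(y)/1.4))]).round(3))
E
```

```text
scene (141, 187) 0.97 (0, 0)
scene (117, 226) 0.94 (0, 0)
scene (127, 198) 0.47 (11, -10)
side (237, 303) 0.98 (0, 0)
side (295, 318) 0.97 (-1, 0)
side (265, 303) 0.15 (-3, -4)
red [ 0.542 -0.412  0.124]
red [ 0.54  -0.416 -0.001]
blue [ 0.635 -0.402  0.126]
blue [ 0.635 -0.405  0.   ]
```

```bash
python3 -c "
from bench import r
print(r.close_job(), r.read_state()['time'])"
```

```text
the job is handed in; nothing more can be done
the job is handed in; nothing more can be done
```

I cranked the slide until its pointer stood on the home mark, seated the longest pin fully home in the bush, let go and handed the job in at about 21 s; the mid and short pins are still in the stand. I viewed 12 pictures, two over the limit of 10, and the red and blue look-alikes, upright on their noses at the start, were lying flat before the gripper came near them.

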